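# Free the ratchet pawl and push the press lever down

## Robot

A 6-joint arm with a two-finger parallel gripper is mounted at the origin on the work surface. World frame = base frame: x ahead of the robot, y to its left, z up, the work surface at z = 0. Lengths are in m, angles in rad, forces in N, time in s.
With the tool pointing down it reaches from about 0.375 to 0.925 m from the base axis. Payload 5.7 kg.
Tool frame: the origin (TCP) lies on the front face of the gripper's body, between the roots of the fingers; the fingertips stand 80 mm ahead of it and the grasp point (between the pads) lies 61 mm ahead of it; z points along the fingers, y is the direction in which the jaws open and shut (so a half turn about z gives the same grasp; the last joint's range is limited). The gripper opens to 88 mm and grips with 3 to 60 N. Pads are 20 mm wide; open, the fingers measure 115 mm over their backs; the gripper's body (75 mm by 178 mm) begins 61 mm behind the grasp point.
Start: joints at [-1.33, 0.359, 1.51, -0, 1.272, -0.115], TCP at [0.209, -0.562, 0.303] pointing down, gripper open.
Joint ranges: [-2.97, 2.97], [-1.01, 2.36], [0.21, 2.38], [-0.96, 4.11], [0.2, 2.71], [-2.98, 2.98]. Speed limits (rad/s): [2.39, 2.39, 3.14, 3.14, 3.14, 3.14].

## Interface

Orientations are given as a unit quaternion [x, y, z, w].
In Python, from station import r, viewer gives the robot as it stands. The module is installed in compiled form; this text tells all that it offers.
- The arm moves only by the shell command python3 -m creep 'ROWS' [OPENING] [FORCE]. ROWS is JSON, a list of rows, each a list of 2 entries, a list of its own where there are three numbers: the shift along the tool's x, y, z as a fraction of full scale, then the turn, a rotation vector about the tool's x, y, z as a fraction of full scale. In form: [[[x, y, z], [ax, ay, az]], ...]. A call has 1 to 12 rows; each row shifts and turns the pose as measured when the row begins, along the tool's axes as they then stand; what a row does not reach is not made up. Full scale, the value 1, is 5 cm for a shift and 90 degrees for a turn. A row lasts 1/10 s, in which the tool goes at most 50 mm and 8.59 degrees, less where a joint would pass 70% of its speed; a pose out of reach is approached as far as the arm can. A call with a number of a shift or a turn outside -1 to 1 is refused whole. A call with a gripper value outside its range is refused whole. OPENING is the opening, from 0 (shut) to 1 (fully open), set as the call begins (- or left out, the last holds). The fingers move at their own pace and stop on an object; FORCE is the grip in N (left out, the last holds). Time passes only in rows, so rows that do not move let the fingers close. It gives the time, the measured TCP pose, the force and the opening at its end, in the units of the state.
- r.state(): the state, without advancing time (a new reading comes with each control period).
- viewer.read_camera(name): name is "scene" or "top" or "wrist"; returns a dict with "color" (384x512x3 uint8, blue, green, red), "fx", "fy", "cx", "cy" (pixels), "k1" (the pictures are not rectified: a ray, as slopes to the right and down, at radius r is drawn at 1 + k1 r^2 times it, then the intrinsics apply), "R" (3x3) and "t" (3): a world point X has camera coordinates R X + t. Camera axes: x right, y down, z forward; pixel columns grow to the right and rows downward; lengths in m; the calibration is good to about 2 mm. A picture is of the moment at which its call begins. There is no depth.
- r.close_job(): hands the job in, once; it reports no verdict.
The state is a dict: "time": time; "q": joint angles; "dq": joint speeds; "effort": joint torques, N m; "position": TCP position; "tcp_rot": TCP orientation; "wrist_force": force on the tool from outside, world axes, zero at the start; "ft_torque": the same for the moment, N m; "gripper_width": finger opening in m.
Only numpy, scipy, OpenCV 4.12 (cv2) and the standard library are available. Lean on these libraries where they do the work, as an engineer would, in place of code of your own. Each camera call takes 0.05 s, during which the arm holds its last target.

## Task

Bring the green block press down onto the white round board lying in it: first press the red pawl tab down with the fingers so that the pawl tips out of the ratchet teeth, then push the orange lever paddle down until the black pad lies flat on the board. Only touch and push: lift or carry nothing, and leave the board and all the loose things on the table where they are. Finish with the lever left down and the pawl left tipped out.

Things in the scene. Friction and masses are not known exactly. Their poses are not given: they have to be found in the camera images.
- press: Green bench-top block press, bolted to the table. Origin on the table under the lever's hinge, z up. Base plate 350 x 150 x 15 mm, from 205 mm on -x to 145 mm on +x of the origin. Its x axis points from the hinge towards the pawl; the lever reaches out from the hinge to -x. The lever's hinge axis and the pawl's pivot axis both run along y, in the mid-plane y = 0 (pivot at x = +62 mm, 133 mm up). Highest part of the pawl side 160 mm.
- pawl (a joint): Angle of the red pawl, 0 (nose fully in the ratchet wheel) to 0.4 rad (stop), growing as its tab goes down. It starts at 0 to 0.06. Above about 0.2 the nose is clear of the teeth. No spring: it turns stiffly (about 3 N at the tab) and stays where it is left. While it is in, the wheel lets the lever sink only a few degrees and then blocks it.
- pawl_tab (a point): Centre of the top face of the red pawl's tab, a flat plate 36 mm (press x) by 42 mm (press y), 8 mm thick, at press x = +117 mm, about 158 mm above the table with the pawl in. 55 mm from the pawl's pivot; it moves down about 22 mm over the full travel. Free space below and above it.
- lever (a joint): Angle of the lever: 0 is raised 0.62 rad (36 degrees) above level, growing as it goes down; 0.62 is level. The pad meets the board at about 0.62; the hinge's own stop is at 0.67. It starts at 0 to 0.06. A stiff hinge: the lever stays where it is left and, with the pawl out, needs about 3 to 6 N down on the paddle.
- lever_paddle (a point): Centre of the top face of the lever's orange paddle, 60 mm along the lever, 90 mm across it, 18 mm thick. It lies 235 mm from the hinge along the lever and 9 mm above the lever's centre line, on the side facing up; about 230 mm above the table at the start and 94 mm when the lever is level.
- lever_hinge (a point): Point on the lever's hinge axis in the press's mid-plane, 85 mm above the press's origin. The paddle moves on an arc about it, in the press's vertical x-z plane.
- board: White round painting board, 124 mm across, 15 mm thick, loose on the press's steel bed 25 mm above the table, centred 125 mm from the hinge below the lever's black pad (80 mm across). Origin at the centre of its underside. Must stay there.
- cup: Clear plastic cup, 68 mm across, 85 mm high, open, loose, standing beside the press on the robot's side. Origin at the centre of its underside. Leave alone.
- ink_jar: Blue jar with black cap, 60 mm across, 60 mm high, loose, beyond the press. Origin at the centre of its underside. Leave alone.
- roller: Ink roller lying on the table beyond the press: black roll 32 mm thick, 80 mm wide, wooden handle; 166 mm long in all. Origin on the table under the roll's middle; the handle points to its -x. Leave alone.
- paint_yellow: Yellow paint bottle, 64 mm across, 170 mm high, standing on the left. Origin at the centre of its underside. Leave alone.
- paint_white: White paint bottle, 64 mm across, 170 mm high, standing on the left. Origin at the centre of its underside. Leave alone.
- palette_knife: Palette knife lying on the table on the right, handle to its -x. Leave alone.

How it is judged:
By the outcome, as a careful person would: the job done as asked, in the order asked, and still so for the second after the job is handed in, with the robot touching nothing.
It also fails if it takes over 42 s, if anything falls off the work surface, if the arm or the gripper's body presses on something with over 40 N, if the wrist force passes 120 N, or if a joint passes its speed limit or range.

## Working session

There is one attempt and no reset: what is moved stays moved. The work goes in short steps, Python scripts to look and compute and a shell command to move; the robot and the scene stay as the last step left them, time stands still between calls to the robot, and variables do not carry over. Pictures are saved under pics/ and viewed, and the job is handed in when it is done.

```bash
mkdir -p pics
python3 - <<'E'
from station import r, viewer
import cv2,pickle
d={}
for n in("scene","top"):
    c=viewer.read_camera(n);d[n]=c;cv2.imwrite(f"pics/{n}0.png",c["color"]);print(n,c["fx"],c["cx"],c["cy"],c["k1"],c["R"],c["t"])
pickle.dump(d,open("cams.pkl","wb"))
s=r.state();print({k:s[k] for k in("time","position","tcp_rot","wrist_force","gripper_width")})
E
```

```text
scene 439.15946322234754 260.2340442906669 188.89413177611996 0.014132723894311444 [[-0.02835677  0.99957072 -0.00736637]
 [ 0.67141829  0.01358694 -0.74095403]
 [-0.74053587 -0.02595698 -0.67151535]] [ 0.04873686 -0.2710724   1.79568862]
top 438.3732843456843 249.6410884728412 186.56922100638675 -0.0399168743388487 [[-0.02149985 -0.99976833 -0.00102338]
 [-0.98360964  0.02133563 -0.1790443 ]
 [ 0.17902465 -0.00284282 -0.98384048]] [-0.01659045  0.59465411  1.62015183]
{'time': 0.1, 'position': array([ 0.20885411, -0.5619483 ,  0.30191241]), 'tcp_rot': array([ 9.84219889e-01,  1.76947839e-01, -4.91925642e-05, -8.18905368e-04]), 'wrist_force': array([0.55653586, 0.10045018, 0.52219316]), 'gripper_width': 0.08770228840030111}
```

View pics/scene0.png

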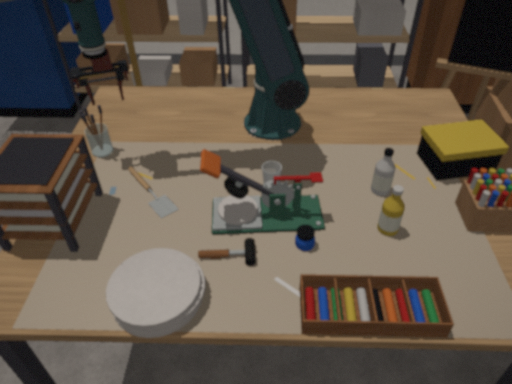

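View pics/top0.png

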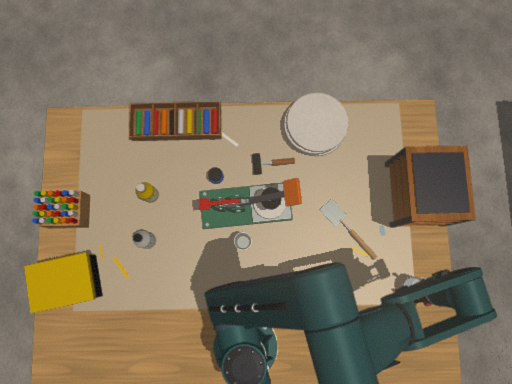

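The top view shows the press around (245,203), with the red pawl tab near (205,204) and the orange paddle at (292,192). The cup is at (243,241) and the ink jar at (216,175). I'll zoom in for accurate pixel positions.

Run:
```python
import cv2,pickle
d=pickle.load(open("cams.pkl","rb"))
a=d["top"]["color"][165:255,185:315];cv2.imwrite("pics/topz.png",cv2.resize(a,None,fx=6,fy=6,interpolation=cv2.INTER_CUBIC))
a=d["scene"]["color"][140:245,190:335];cv2.imwrite("pics/scenez.png",cv2.resize(a,None,fx=5,fy=5,interpolation=cv2.INTER_CUBIC))
```

```text
(no output)
```

View pics/topz.png

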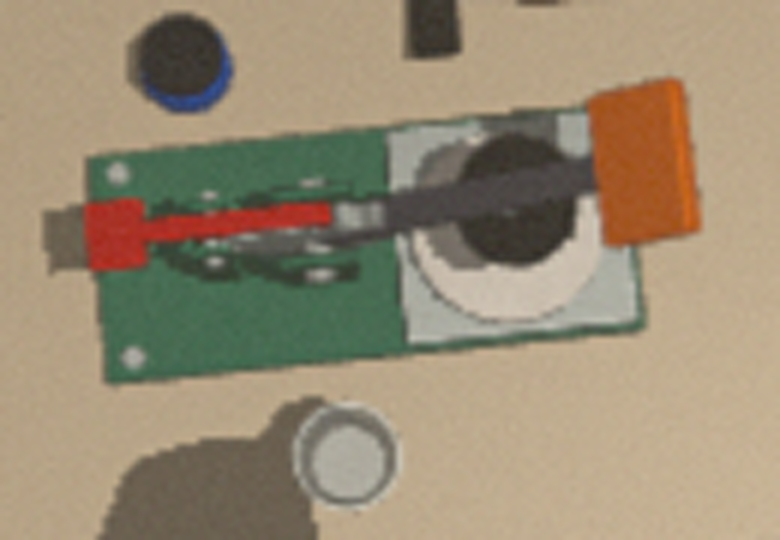

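View pics/scenez.png

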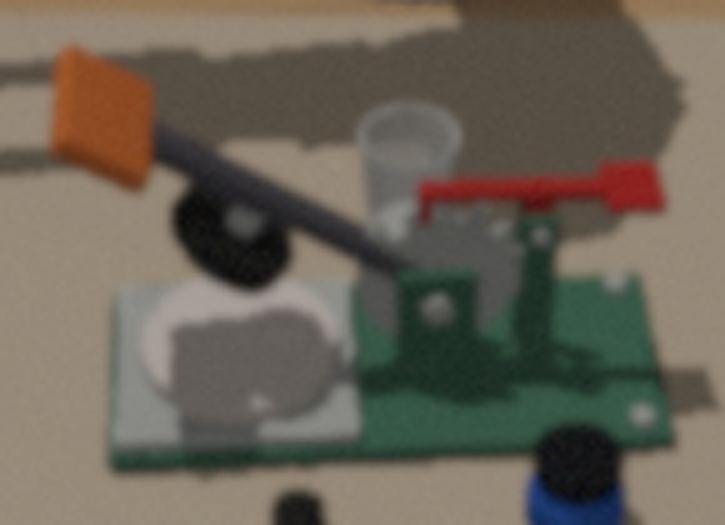

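```bash
cat > h.py <<'E'
import numpy as np,pickle
def proj(c,X):
    p=np.asarray(X)@c["R"].T+c["t"]; s=p[:,:2]/p[:,2:]; s=s*(1+c["k1"]*(s**2).sum(1,keepdims=True))
    return s*[c["fx"],c["fy"]]+[c["cx"],c["cy"]]
def W(P,x,y,a):
    P=np.atleast_2d(P);c,s=np.cos(a),np.sin(a)
    return np.c_[x+c*P[:,0]-s*P[:,1],y+s*P[:,0]+c*P[:,1],P[:,2]]
def tab(dx,dy,pw,dz=0):
    v=np.array([.055+dx,.025+dz]);c,s=np.cos(pw),np.sin(pw)
    return [.062+c*v[0]+s*v[1],dy,.133-s*v[0]+c*v[1]]
def pad(l,y,lv,h=.009):
    e=.62-lv;c,s=np.cos(e),np.sin(e)
    return [-(l*c)+h*s*1.0,y,.085+l*s+h*c]
E
cat > fit.py <<'E'
from h import *
from scipy.optimize import least_squares
d=pickle.load(open("cams.pkl","rb"))
tz=lambda u,v:((u+.5)/6-.5+185,(v+.5)/6-.5+165)
sz=lambda u,v:((u+.5)/5-.5+190,(v+.5)/5-.5+140)
def model(p):
    x,y,a,lv,pw=p[:5]
    T=[[.145,-.075,.015],[.145,.075,.015],[-.205,.075,.015],tab(.018,-.021,pw),tab(-.018,-.021,pw),tab(.018,.021,pw),tab(-.018,.021,pw),
       pad(.205,-.045,lv),pad(.265,-.045,lv),pad(.205,.045,lv),pad(.265,.045,lv)]
    S=[[-.205,-.075,.0],[.145,-.075,.0],[.145,.075,.015],tab(.018,-.021,pw,-.008),tab(.018,.021,pw)]
    return np.r_[proj(d["top"],W(T,x,y,a)),proj(d["scene"],W(S,x,y,a))]
ob=np.array([tz(*q) for q in[(86,157),(107,383),(645,328),(87,203),(146,199),(90,270),(147,267),(589,98),(668,82),(605,245),(685,237)]]+
 [sz(*q) for q in[(112,470),(674,446),(637,272),(663,208),(655,162)]])
r=least_squares(lambda p:(model(p)-ob).ravel(),[.55,0,1.57,.03,.03],loss="soft_l1")
print(r.x);print((model(r.x)-ob).round(1).tolist())
p=r.x
print("tab",W(tab(0,0,p[4]),*p[:3]),"pad",W(pad(.235,0,p[3]),*p[:3]), "hinge",W([0,0,.085],*p[:3]),"padlevel",W(pad(.235,0,.62),*p[:3]))
E
python3 fit.py
```

```text
[ 5.25466581e-01  1.64105186e-02  1.64702881e+00 -1.17161012e-02
 -1.14349641e-03]
[[0.5, -0.1], [0.1, 0.5], [0.9, 0.8], [-0.2, 0.0], [0.0, -0.3], [0.2, 0.5], [0.8, 0.0], [-1.2, 0.0], [0.7, -0.7], [-0.9, 1.2], [1.0, -0.3], [-1.1, 1.0], [0.2, 1.2], [1.0, -0.5], [0.8, 0.8], [0.5, -1.2]]
tab [[0.5165582  0.13304218 0.15806288]] pad [[ 0.5395052  -0.16738794  0.23103782]] hinge [[0.52546658 0.01641052 0.085     ]] padlevel [[ 0.54336387 -0.21790697  0.094     ]]
```

```bash
python3 -m creep '[[[0,0,-0.6],[0,0,0.075]],[[0,0,-0.6],[0,0,0.075]],[[0,0,-0.2],[0,0,0.075]],[[0,0,0],[0,0,0]]]' 0 40
```

```text
time: 0.5
position: [0.2085, -0.5605, 0.371]
tcp_rot: [1.0, -0.005, -0.001, -0.004]
wrist_force: [0.1, 0.3, -0.2]
gripper_width: 0.0592
```

```bash
python3 -m creep '[[[0.6,-0.6,0],[0,0,0]],[[0.6,-0.7,0],[0,0,0]],[[0.6,-0.7,0],[0,0,0]],[[0.6,-0.7,0],[0,0,0]],[[0.6,-0.7,0],[0,0,0]],[[0.6,-0.7,0],[0,0,0]],[[0.6,-0.7,0],[0,0,0]],[[0.6,-0.7,0],[0,0,0]],[[0.6,-0.7,0],[0,0,0]],[[0,-0.7,0],[0,0,0]],[[0,-0.7,0],[0,0,0]],[[0,0,0],[0,0,0]]]'
```

```text
time: 1.7
position: [0.4822, -0.1639, 0.3604]
tcp_rot: [1.0, 0.014, -0.007, -0.01]
wrist_force: [0.5, -1.1, -0.4]
gripper_width: 0.0002
```

```bash
python3 -m creep '[[[0.12,-0.8,0],[0,0,0]],[[0.12,-0.8,0],[0,0,0]],[[0.12,-0.8,0],[0,0,0]],[[0.12,-0.8,0],[0,0,0]],[[0.12,-0.8,0],[0,0,0]],[[0.1,-0.8,0],[0,0,0]],[[0,-0.6,0],[0,0,0]],[[0,-0.2,0],[0,0,0]],[[0,0,0],[0,0,0]]]'
```

```text
time: 2.6
position: [0.5078, 0.1212, 0.3573]
tcp_rot: [1.0, 0.024, -0.011, -0.008]
wrist_force: [0.5, -0.6, 0.2]
gripper_width: 0.0006
```

```bash
python3 -m creep '[[[0.18,-0.28,0.3],[-0.01,0.014,0.031]],[[0,0,0.6],[0,0,0]],[[0,0,0.6],[0,0,0]],[[0,0,0.4],[0,0,0]],[[0,0,0],[0,0,0]]]'
python3 - <<'E'
from station import r, viewer
import cv2
for n,(a,b,c,d) in dict(top=(165,255,170,300),scene=(80,245,190,350)).items():
    i=viewer.read_camera(n)["color"][a:b,c:d];cv2.imwrite(f"pics/{n}1.png",cv2.resize(i,None,fx=3.6,fy=3.6,interpolation=cv2.INTER_CUBIC))
print(r.state()["position"],r.state()["tcp_rot"])
E
```

```text
time: 3.1
position: [0.5183, 0.1279, 0.2588]
tcp_rot: [1.0, -0.0, 0.002, 0.002]
wrist_force: [-0.4, -0.1, -0.6]
gripper_width: 0.0005
[0.51981933 0.1284383  0.26145455] [ 9.99990819e-01 -3.01130538e-04  3.79228260e-03  1.97217960e-03]
```

View pics/scene1.png

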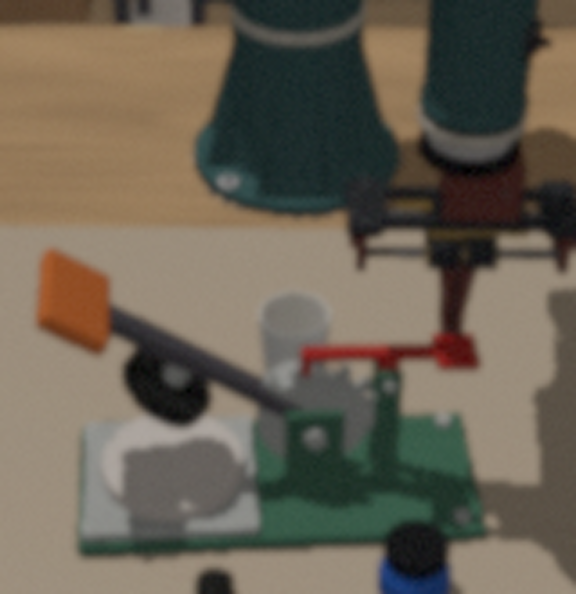

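The closed fingers (tip at about (452,335)) sit just above the red tab (456,350). Next I press down gently.

```bash
python3 -m creep '[[[-0.04,-0.14,0.15],[0,0,0]],[[0,0,0.2],[0,0,0]],[[0,0,0.15],[0,0,0]],[[0,0,0.15],[0,0,0]],[[0,0,0.1],[0,0,0]]]'
```

```text
time: 3.7
position: [0.5213, 0.1369, 0.2263]
tcp_rot: [1.0, -0.001, 0.008, -0.001]
wrist_force: [-2.0, 6.1, 4.3]
gripper_width: 0.0001
```

```bash
python3 -m creep '[[[0,0.04,0.12],[0,0,0]],[[0,0,0.12],[0,0,0]],[[0,0,0.05],[0,0,0]]]'
```

```text
time: 4.0
position: [0.5219, 0.1371, 0.2171]
tcp_rot: [1.0, -0.0, 0.01, -0.002]
wrist_force: [-13.3, -3.1, 39.6]
gripper_width: 0.0004
```

That reads as the stop (39.6 N), so I back straight up and check.

```bash
python3 -m creep '[[[0,0,-0.2],[0,0,0]],[[0,0,-0.6],[0,0,0]],[[0,0,-0.8],[0,0,0]],[[0,0,-0.8],[0,0,0]],[[0,0,-0.6],[0,0,0]],[[0,0,0],[0,0,0]]]'
python3 - <<'E'
from station import r, viewer
import cv2
i=viewer.read_camera("scene")["color"][140:245,190:335];cv2.imwrite("pics/scene2.png",cv2.resize(i,None,fx=5,fy=5,interpolation=cv2.INTER_CUBIC))
E
```

```text
time: 4.6
position: [0.5183, 0.1366, 0.3722]
tcp_rot: [1.0, 0.001, 0.01, -0.001]
wrist_force: [1.1, -0.1, 0.3]
gripper_width: 0.0006
```

View pics/scene2.png

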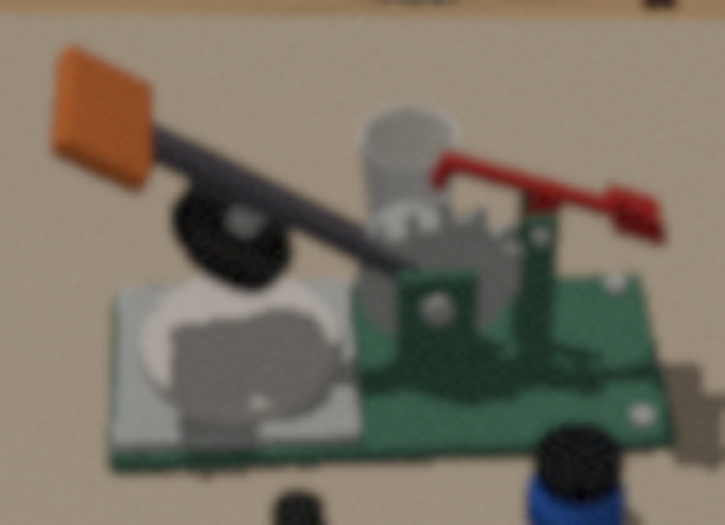

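The red pawl is tipped: its tab is now at (640,215) and its nose at (445,165), clear of the wheel. Next I go to the paddle.

```bash
python3 -m creep '[[[0.1,0.6,0],[0,-0.013,0]],[[0.1,0.9,0],[0,0,0]],[[0.1,0.9,0],[0,0,0]],[[0.1,0.9,0],[0,0,0]],[[0.1,0.9,0],[0,0,0]],[[0.1,0.9,0],[0,0,0]],[[0.1,0.6,0],[0,0,0]],[[0,0.2,0],[0,0,0]],[[0,0,0],[0,0,0]]]'
```

```text
time: 5.55
position: [0.5497, -0.1671, 0.3516]
tcp_rot: [1.0, 0.004, -0.013, -0.004]
wrist_force: [0.2, -0.5, 0.4]
gripper_width: 0.0004
```

```bash
python3 -m creep '[[[-0.2,-0.14,0.3],[-0.005,0.017,0.005]],[[0,0,0.2],[0,0,0]],[[0,0,0.1],[0,0,0]]]'
python3 - <<'E'
from station import r, viewer
import cv2
i=viewer.read_camera("scene")["color"][80:245,170:335];cv2.imwrite("pics/scene3.png",cv2.resize(i,None,fx=3.6,fy=3.6,interpolation=cv2.INTER_CUBIC))
E
```

```text
time: 5.85
position: [0.5384, -0.1567, 0.3191]
tcp_rot: [1.0, 0.0, -0.0, -0.001]
wrist_force: [0.5, 0.7, 0.1]
gripper_width: 0.0004
```

View pics/scene3.png

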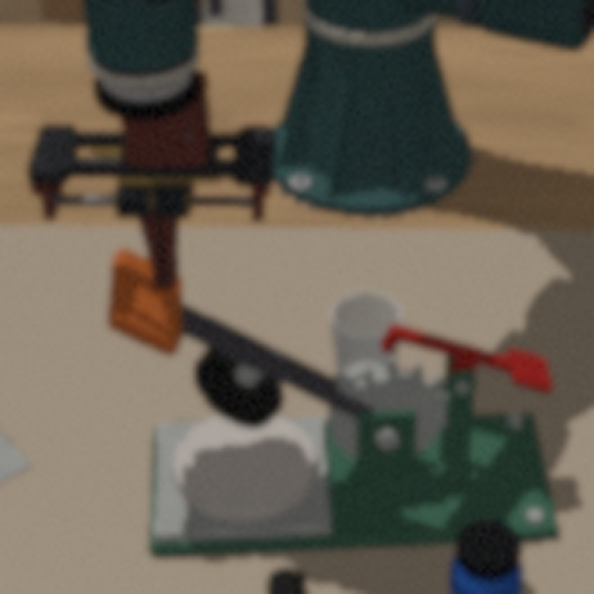

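```bash
python3 -m creep '[[[0,0.15,0.2],[0,0,0]],[[0,0.2,0.25],[0,0,0]],[[0,0.2,0.3],[0,0,0]],[[0.02,0.18,0.3],[0,0,0]],[[0.02,0.15,0.3],[0,0,0]]]'
```

```text
time: 6.4
position: [0.5421, -0.1986, 0.2486]
tcp_rot: [1.0, 0.003, 0.0, -0.004]
wrist_force: [-0.5, 3.7, 2.3]
gripper_width: 0.0004
```

```bash
python3 -m creep '[[[0,0.1,0.3],[0,0,0]],[[0.02,0.1,0.3],[0,0,0]],[[0.0,0.06,0.3],[0,0,0]],[[0,0.03,0.3],[0,0,0]]]'
```

```text
time: 6.8
position: [0.5438, -0.2148, 0.1838]
tcp_rot: [1.0, 0.002, -0.0, -0.006]
wrist_force: [0.6, 2.4, 4.0]
gripper_width: 0.0007
```

```bash
python3 -m creep '[[[0,0,0.15],[0,0,0]],[[0,0,0.1],[0,0,0]]]'
python3 - <<'E'
from station import r, viewer
import cv2
i=viewer.read_camera("scene")["color"][80:245,170:335];cv2.imwrite("pics/scene4.png",cv2.resize(i,None,fx=3.6,fy=3.6,interpolation=cv2.INTER_CUBIC))
E
```

```text
time: 7.0
position: [0.544, -0.2155, 0.1729]
tcp_rot: [1.0, 0.001, -0.0, -0.007]
wrist_force: [-19.9, 13.4, 87.6]
gripper_width: 0.0003
```

View pics/scene4.png

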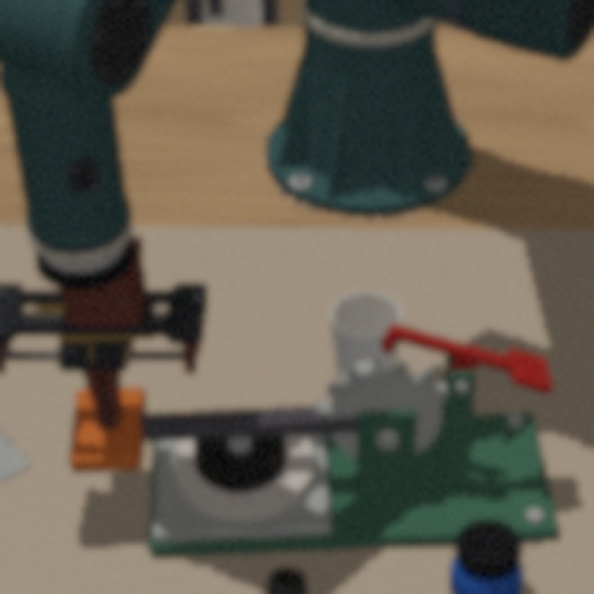

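The force jumped to 88 N and the lever is level, so the pad is on the board. I retreat straight up and check.

```bash
python3 -m creep '[[[0,0,-0.2],[0,0,0]],[[0,0,-0.5],[0,0,0]],[[0,0,-0.8],[0,0,0]],[[0,0,-0.8],[0,0,0]],[[0,0.6,-0.6],[0,0,0]],[[-0.4,0.8,0],[0,0,0]],[[-0.4,0.8,0],[0,0,0]],[[-0.4,0.8,0],[0,0,0]],[[-0.4,0.6,0],[0,0,0]],[[0,0,0],[0,0,0]]]'
python3 - <<'E'
from station import r, viewer
import cv2,pickle
d={}
for n,(a,b,c,e) in dict(top=(165,255,185,315),scene=(140,245,190,335)).items():
    d[n]=viewer.read_camera(n);i=d[n]["color"]
    cv2.imwrite(f"pics/{n}5.png",cv2.resize(i[a:b,c:e],None,fx=5,fy=5,interpolation=cv2.INTER_CUBIC))
pickle.dump(d,open("cams5.pkl","wb"))
o=pickle.load(open("cams.pkl","rb"))
from h import *
p=[.5255,.0164,1.647]
for lv in(.57,.6,.62,.64):
  q=proj(d["scene"],W([pad(.265,-.045,lv),pad(.205,-.045,lv),pad(.265,.045,lv),pad(.205,.045,lv),pad(.265,-.045,lv,-.009)],*p))
  print(lv,((q-[190,140]+.5)*5-.5).round().tolist())
E
```

```text
time: 8.05
position: [0.4636, -0.4101, 0.3248]
tcp_rot: [1.0, 0.004, 0.001, -0.001]
wrist_force: [0.6, 0.5, 0.3]
gripper_width: 0.0002
0.57 [[-8.0, 319.0], [95.0, 319.0], [3.0, 218.0], [101.0, 218.0], [-6.0, 341.0]]
0.6 [[-7.0, 329.0], [95.0, 326.0], [4.0, 227.0], [101.0, 225.0], [-4.0, 350.0]]
0.62 [[-6.0, 335.0], [95.0, 331.0], [4.0, 234.0], [101.0, 230.0], [-3.0, 356.0]]
0.64 [[-5.0, 341.0], [96.0, 336.0], [5.0, 240.0], [101.0, 235.0], [-1.0, 363.0]]
```

View pics/scene5.png

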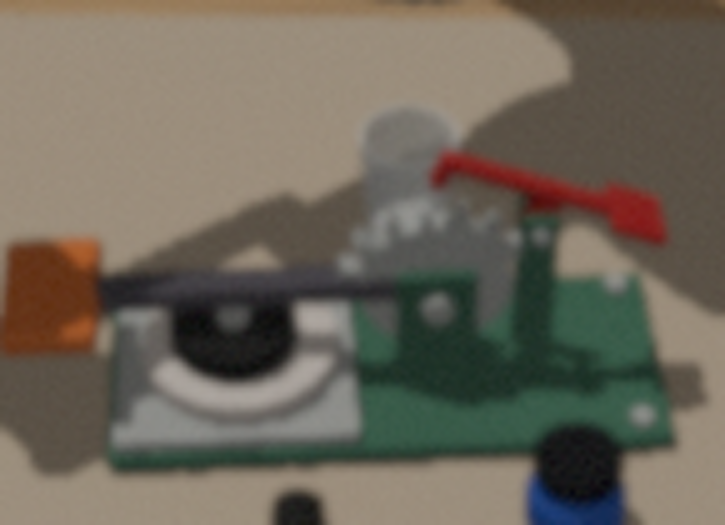

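View pics/top5.png

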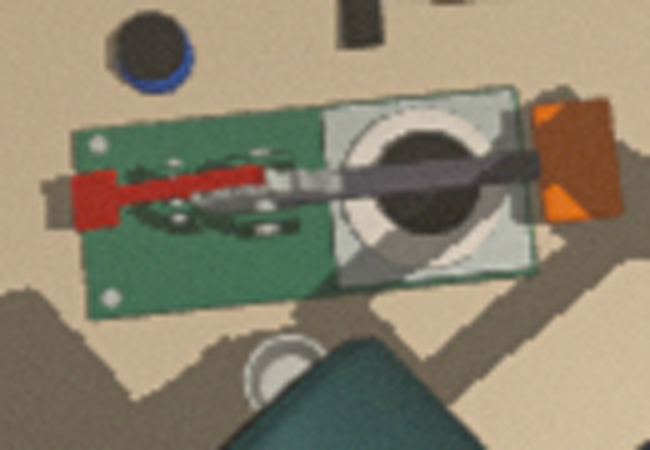

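The lever is level: the paddle edges are at rows 240 to 352, against 234 to 356 expected at 0.62. The pad lies flat on the board, the board, cup and jar have not shifted, and the pawl is still tipped. I'm handing in.

```bash
python3 -c "
from station import r
print(r.close_job(), r.state()['wrist_force'])"
```

```text
the job is handed in; nothing more can be done
the job is handed in; nothing more can be done
```

The press is down on the board, and I handed the job in at about 8 s of the 42 s allowed. No verdict came back, and my last force printout failed because the robot stops answering after hand-in.

- **Pawl:** With the fingers shut, I pressed the red tab down to about its stop; the wrist force was about 40 N at the end of the push. In the pictures the nose is clear of the ratchet teeth, and the pawl was still tipped out after the lever push.
- **Lever:** I pushed the orange paddle down along its arc at about 4 N. When the pad met the board the wrist force rose to about 88 N, which is firmer than intended but under the 120 N limit. I then backed off.
- **Last checks:** With the gripper clear and the wrist force near zero, the lever was level, matching about 0.61–0.64 rad in the scene picture. The black pad lay flat on the board. The board hadn't moved as far as the pictures can show, and the cup and ink jar stood where they were. The arm hid part of the cup in the top view, but the scene view showed it in place. I did not re-measure the other loose things, though the arm never went near them low down.

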